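# Square up the ceramic plates in the corner jig

### The arm

A 6-joint arm with a two-finger parallel gripper is mounted at the origin on a cart in front of the work surface, level with it; the furniture and walls round the work are solid. World frame = base frame: x ahead of the robot, y to its left, z up, the work surface at z = 0. Lengths are in m, angles in degrees, forces in N, time in s.
With the tool pointing down it reaches from about 0.4 to 0.825 m from the base axis. Payload 7 kg.
Tool frame: the origin (TCP) lies midway between the tips of the shut fingers; the grasp point (between the pads) lies 19 mm behind it; z points along the fingers, y is the line along which they close (so a half turn about z gives the same grasp; the last joint's range is limited). The gripper opens to 88 mm and grips with 3 to 60 N. Pads are 19 mm wide; open, the fingers measure 130 mm over their backs; the gripper's body (78 mm by 193 mm) begins 47 mm behind the grasp point.
Start: joints at [-46.977, 20.546, 0.682, 0, -70.136, -16.507], TCP at [0.301, -0.604, 0.227] pointing down, gripper open.
Joint ranges: [-176.03, 176.03], [-82.01, 121.73], [-58.28, 71.71], [-173.87, 95.51], [-174.79, -0.11], [-173.66, 173.66]. Speed limits (degrees/s): [136.94, 136.94, 172.46, 180, 180, 180].

### API

Orientations are given as [roll, pitch, yaw] about the fixed x, y, z axes, in that order (R = Rz(yaw) Ry(pitch) Rx(roll)).
In Python, from plant import ctrl gives the robot as it stands. The module is installed in compiled form; this text tells all that it offers.
- The arm moves only by the tool play_rows, never from a script. Its argument "commands" is a list that holds one entry, the list of rows, each a list of 7 numbers: the turn, a rotation vector about the tool's x, y, z in rad, then the shift along the tool's x, y, z in cm, then the finger opening in cm, from 0 to 8.76. In form: [[[ax, ay, az, x, y, z, grip], ...]]. A call has 1 to 8 rows; each row is the pose to reach, as a shift and turn from the pose commanded when the call began, along the tool's axes at that moment; what a row does not reach only later rows make up. A row lasts 1/12 s, in which the tool goes at most 41.7 mm and 7.16 degrees, less where a joint would pass 70% of its speed; a pose out of reach is approached as far as the arm can. A call with a gripper value outside its range is refused whole. The fingers move at their own pace and stop on an object; the grip force is fixed at half the most. Time passes only in rows, so rows that repeat a pose let the fingers close. It gives the time, the measured TCP pose, the force, the opening and the grip force at its end, in the units of the state.
- ctrl.get_obs(): the state, without advancing time (a new reading comes with each control period).
- ctrl.snapshot(name): name is "scene" or "top" or "wrist"; returns a dict with "color" (480x640x3 uint8, red, green, blue), "camera_matrix" (3x3 intrinsics, pixels), "k1" (the pictures are not rectified: a ray, as slopes to the right and down, at radius r is drawn at 1 + k1 r^2 times it, then the intrinsics apply), "origin" and "rotation" of the camera in the world; the wrist camera has in their place "hand_eye" (4x4, takes a point from camera to tool coordinates, whose origin is the TCP and whose axes are the flange's). Camera axes: x right, y down, z forward; pixel columns grow to the right and rows downward; lengths in m; the calibration is good to about 2 mm. A picture is of the moment at which its call begins: read the wrist's pose just before it. There is no depth.
- ctrl.close_job(): hands the job in; it is judged then, once.
Trained networks look in a picture, given as the dict that the camera call returned (one of the last four; its "shot" number tells which), for a name from the list of things; names that differ only in an ending like _2 or _b are one class to them, and where a whole thing is asked for, a point or a joint stands for the part that bears it (a point fixed in the world has none). Each returns a list of dicts, best first, with "conf" (0 to 1); they miss things now and then, are a little off and sometimes report something else, mostly with a low value. They report only what shows in the picture. A call takes as long as a camera call. They do not tell look-alikes from the thing itself.
- ctrl.find_in(picture, name): "bbox" ([left, top, width, height] in pixels, round what is visible of it).
The state is a dict: "clock": time; "joint_pos": joint angles; "qvel": joint speeds; "tau": joint torques, N m; "tool_pos": TCP position; "orientation": TCP orientation; "force": force on the tool from outside, world axes, zero at the start; "moment": the same for the moment, N m; "opening": finger opening in m; "gripper_force": force on a finger pad.
Only numpy, scipy, OpenCV 4.12 (cv2) and the standard library are available. Lean on these libraries where they do the work, as an engineer would, in place of code of your own. Each camera call takes 0.05 s, during which the arm holds its last target. There are 200 camera calls.

### The job

Tap the ragged stack of four white plates home into the corner of the jig until all four lie flush against both fences with their edges in line. Then set the steel balance weight gently down, upright, on the middle of the squared stack and let go of it, leaving the plates square. Leave the tin, the loupe and the timer where they stand.

Things in the scene. Friction and masses are not known exactly. Their poses are not given: they have to be found in the camera images.
- jig: squaring jig, fixed, yaw within 23 degrees: dark steel base 140 x 160 mm (x, y), 6 mm thick; on it two aluminium fence bars 14 mm thick, tops 30 mm above the bench: one at the far edge (stops plates moving along +x), one at the left edge (stops +y). Near (-x) and right (-y) sides are open. Origin: centre of the underside; x to the far fence, y to the left fence, z up.
- jig_corner (a point): inner corner of the fences on the base's upper face (6 mm above the bench), axes as the jig's, at 50, 60, 6 mm from the jig's origin. Far fence's inner face: plane x = 0; left fence's: y = 0. A plate home in the corner has its centre at x = -40, y = -50 mm from here, its long (100 mm) side along the far fence.
- plate_1: plain white ceramic plate, 80 x 100 x 5 mm (its own x, y, z), about 100 g, smooth, slides easily; one of four alike lying loosely on one another on the jig's base, ragged, each 6 to 22 mm off each fence and up to 5 degrees askew. Origin: centre of its underside. Lowest of the four, on the base.
- plate_2: plain white ceramic plate, 80 x 100 x 5 mm (its own x, y, z), about 100 g, smooth, slides easily; one of four alike lying loosely on one another on the jig's base, ragged, each 6 to 22 mm off each fence and up to 5 degrees askew. Origin: centre of its underside. Second from below.
- plate_3: plain white ceramic plate, 80 x 100 x 5 mm (its own x, y, z), about 100 g, smooth, slides easily; one of four alike lying loosely on one another on the jig's base, ragged, each 6 to 22 mm off each fence and up to 5 degrees askew. Origin: centre of its underside. Third from below.
- plate_4: plain white ceramic plate, 80 x 100 x 5 mm (its own x, y, z), about 100 g, smooth, slides easily; one of four alike lying loosely on one another on the jig's base, ragged, each 6 to 22 mm off each fence and up to 5 degrees askew. Origin: centre of its underside. Top one.
- weight: brushed steel balance weight, about 300 g: upright cylinder 44 mm in diameter and 28 mm high, above it a thin neck and a 22 mm knob from 39 mm up to 46 mm (top). Origin: centre of its underside. Stands on the bench; it may change places with the tin. Both keep clear of the tall chromatograph on the right (a fixed block from x = 0.52 m on, y = -0.13 to -0.47 m).
- septa_tin: bystander: low round white tin with a green lid, 46 mm in diameter, 19 mm high, loose. Origin: centre of its underside.
- loupe: bystander: black eye loupe standing on its rim, 36 mm in diameter, 34 mm high, loose. Origin: centre of its underside.
- timer: bystander: flat white square bench timer, 62 x 62 x 16 mm, loose. Origin: centre of its underside.
There are look-alikes about, which are no part of the job. There is more than one size of the weight; the job needs the smallest.

How it is judged:
By the outcome, as a careful person would: the job done as asked, in the order asked, and still so for the second after the job is handed in, with the robot touching nothing.
It also fails if it takes over 67 s, if anything falls off the work surface, if the arm or the gripper's body presses on something with over 40 N, if the wrist force passes 120 N, or if a joint passes its speed limit or range.

## Working session

There is one attempt and no reset: what is moved stays moved. The work goes in short steps, Python scripts to look and compute and a tool call to move; the robot and the scene stay as the last step left them, time stands still between calls to the robot, and variables do not carry over. Pictures are saved under pics/ and viewed, at most 12 in all, crops included, and the job is handed in when it is done.

Besides the shell and the picture viewer there is one more tool, called as a command line: name --argument value ..., lists and objects as JSON in quotes. play_rows: Moves the arm, as the interface text tells. Its arguments: {"type":"object","properties":{"commands":{"type":"array","items":{"type":"array","items":{"type":"array","items":{"type":"number"}}}}},"required":["commands"]}

```bash
mkdir -p pics; cat > h.py <<'E'
import numpy as np, cv2
from scipy.spatial.transform import Rotation as R
from plant import ctrl
def save(s,n): cv2.imwrite(f'pics/{n}.png',s['color'][:,:,::-1])
def ray(s,uv,pose=None):
    K=np.array(s['camera_matrix']); d=np.array([(uv[0]-K[0,2])/K[0,0],(uv[1]-K[1,2])/K[1,1]])
    u=d.copy()
    for _ in range(20): u=d/(1+s['k1']*(u@u))
    v=np.array([u[0],u[1],1.])
    if pose is None: return np.array(s['origin']),np.array(s['rotation'])@v
    T=np.array(s['hand_eye']); Rt=R.from_euler('xyz',pose[1],degrees=True).as_matrix()
    return Rt@T[:3,3]+np.array(pose[0]), Rt@T[:3,:3]@v
def at(s,uv,z,pose=None):
    o,d=ray(s,uv,pose); return (o+d*(z-o[2])/d[2])
def proj(s,p,pose=None):
    if pose is None: o=np.array(s['origin']);M=np.array(s['rotation'])
    else:
        T=np.array(s['hand_eye']); Rt=R.from_euler('xyz',pose[1],degrees=True).as_matrix(); o=Rt@T[:3,3]+np.array(pose[0]); M=Rt@T[:3,:3]
    c=M.T@(np.array(p)-o); u=c[:2]/c[2]; u=u*(1+s['k1']*(u@u)); K=np.array(s['camera_matrix'])
    return np.array([K[0,0]*u[0]+K[0,2],K[1,1]*u[1]+K[1,2]])
def P():
    o=ctrl.get_obs(); return (o['tool_pos'],o['orientation'])
E
python3 - <<'E'
from h import *
o=ctrl.get_obs(); print(o)
for n in ['scene','top']:
    s=ctrl.snapshot(n); save(s,n)
    print(n,np.round(s['origin'],3),np.round(s['rotation'],2).tolist(),s['camera_matrix'][0][0])
    for k in ['jig','plate_1','weight','septa_tin','loupe','timer']:
        for f in ctrl.find_in(s,k)[:5]:
            b=f['bbox']; print(k,np.round(f['conf'],2),np.round(b),np.round(at(s,(b[0]+b[2]/2,b[1]+b[3]/2),0.02),3))
E
```

```text
{'clock': 0.0, 'joint_pos': array([-4.69772264e+01,  2.05901439e+01,  6.34516563e-01, -2.16014248e-02,
       -7.01354048e+01, -1.65066717e+01]), 'qvel': array([-0.04952207, -0.00574805, -0.09292326, -0.03505067,  0.05970158,
        0.08790448]), 'tau': array([-1.03990391e-05, -5.82719350e+01,  2.93053436e+01,  6.99719712e+00,
        6.72708979e-03, -2.02061574e-04]), 'tool_pos': array([ 0.30111944, -0.60356991,  0.22563824]), 'orientation': array([ 1.79906949e+02, -6.39744169e-03, -1.53491249e+02]), 'force': array([-0.13559331,  0.65165931,  0.16015687]), 'moment': array([-0.02237872, -0.01345125, -0.00344717]), 'gripper_force': 0.0, 'opening': 0.08690011746397716}
scene [0.145 0.733 0.759] [-131.71, -1.13, -151.64] 498.1603845074126Traceback (most recent call last):
  File "<stdin>", line 8, in <module>
  File "h.py", line 14, in at
    o,d=ray(s,uv,pose); return (o+d*(z-o[2])/d[2])
                                             ~^^^
IndexError: invalid index to scalar variable.
```

```bash
python3 - <<'E'
t=open('h.py').read().replace("np.array(s['rotation'])","R.from_euler('xyz',s['rotation'],degrees=True).as_matrix()")
open('h.py','w').write(t)
E
python3 - <<'E'
from h import *
for n in ['scene','top']:
    s=ctrl.snapshot(n); save(s,n)
    print(n,np.round(s['origin'],3),np.round(s['rotation'],2).tolist(),s['camera_matrix'][0][0],s['k1'])
    for k in ['jig','plate_1','weight','septa_tin','loupe','timer']:
        for f in ctrl.find_in(s,k)[:5]:
            b=f['bbox']; print(k,np.round(f['conf'],2),np.round(b),np.round(at(s,(b[0]+b[2]/2,b[1]+b[3]/2),0.02),3))
E
```

```text
scene [0.145 0.733 0.759] [-131.71, -1.13, -151.64] 498.1603845074126 -0.07831695891201255
jig 0.73 [214. 270.  91.  79.] [0.544 0.209 0.02 ]
plate_1 0.8 [240. 281.  53.  43.] [0.542 0.189 0.02 ]
plate_1 0.7 [236. 277.  46.  34.] [0.567 0.175 0.02 ]
weight 0.65 [356. 235.  18.  25.] [ 0.44 -0.06  0.02]
weight 0.59 [392. 168.  22.  28.] [ 0.462 -0.351  0.02 ]
septa_tin 0.63 [283. 235.  21.  21.] [0.584 0.013 0.02 ]
loupe 0.75 [246. 393.  18.  22.] [0.436 0.389 0.02 ]
timer 0.68 [377. 201.  30.  23.] [ 0.436 -0.214  0.02 ]
top [0.398 0.022 1.13 ] [-174.37, -0.22, -88.74] 451.6481258553669 -0.1144591696773846
jig 0.87 [219. 178.  71.  66.] [0.555 0.185 0.02 ]
plate_1 0.87 [234. 190.  45.  28.] [0.572 0.181 0.02 ]
plate_1 0.56 [231. 198.  48.  34.] [0.545 0.182 0.02 ]
weight 0.89 [450. 243.  28.  24.] [ 0.454 -0.337  0.02 ]
weight 0.71 [232. 188.  47.  29.] [0.575 0.181 0.02 ]
weight 0.66 [167. 187.  24.  25.] [0.58  0.378 0.02 ]
weight 0.65 [346. 243.  20.  24.] [ 0.45  -0.068  0.02 ]
weight 0.57 [231. 197.  48.  36.] [0.544 0.184 0.02 ]
septa_tin 0.76 [321. 190.  18.  14.] [ 0.593 -0.002  0.02 ]
loupe 0.68 [163. 248.  19.  15.] [0.438 0.387 0.02 ]
timer 0.78 [410. 247.  26.  26.] [ 0.442 -0.234  0.02 ]
```

View pics/top.png

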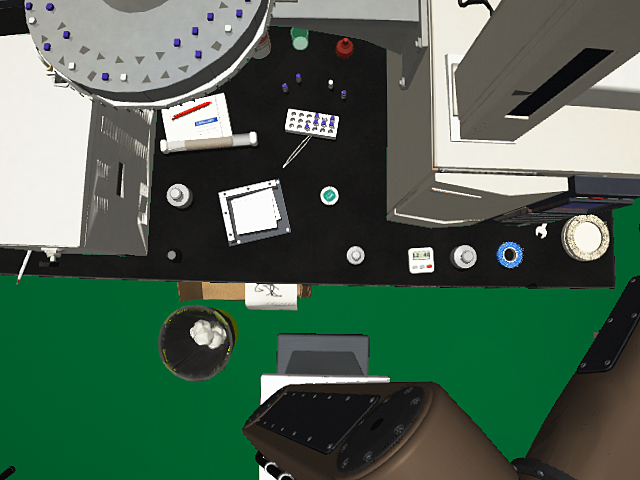

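View pics/scene.png

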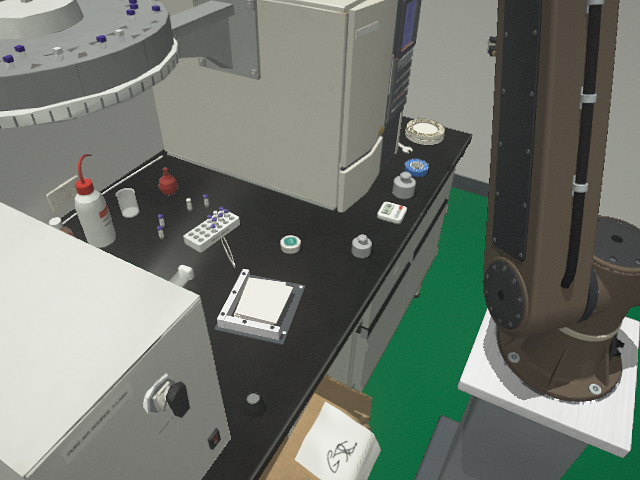

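```bash
cat >> h.py <<'E'
def rel(x,y,z,yaw):
    p,o=P(); A=R.from_euler('xyz',o,degrees=True); B=R.from_euler('xyz',[180,0,yaw],degrees=True)
    print('turn',np.round((A.inv()*B).as_rotvec(),4),'shift cm',np.round(A.inv().apply(np.array([x,y,z])-p)*100,2))
E
python3 - <<'E'
from h import *
s=ctrl.snapshot('wrist'); print(np.round(s['hand_eye'],3),s['camera_matrix'][0][0])
rel(.40,-.05,.226,-170)
E
```

```text
[[ 0.001 -0.958 -0.287  0.078]
 [ 1.     0.001 -0.001 -0.   ]
 [ 0.001 -0.287  0.958 -0.158]
 [ 0.     0.     0.     1.   ]] 379.7241675804241
turn [-0.      0.      0.2883] shift cm [-33.56  45.16   0.06]
```

play_rows --commands '[[[0,0,0.288,-33.5,45.2,0,8.7],[0,0,0.288,-33.5,45.2,0,8.7],[0,0,0.288,-33.5,45.2,0,8.7],[0,0,0.288,-33.5,45.2,0,8.7],[0,0,0.288,-33.5,45.2,0,8.7],[0,0,0.288,-33.5,45.2,0,8.7],[0,0,0.288,-33.5,45.2,0,8.7],[0,0,0.288,-33.5,45.2,0,8.7]]]'

```text
clock: 1.52
tool_pos: [0.3592, -0.2742, 0.2268]
orientation: [-180.0, 0.0, -170.0]
force: [1.3, 0.7, -0.1]
opening: 0.087
gripper_force: 0.0
```

```bash
python3 - <<'E'
from h import *
rel(.40,-.05,.226,-170); print(P())
E
```

```text
turn [-0.0004  0.0008 -0.0001] shift cm [-7.91 21.37  0.08]
(array([ 0.35919509, -0.27423571,  0.2267888 ]), array([-1.79979880e+02,  4.53817054e-02, -1.70003720e+02]))
```

play_rows --commands '[[[0,0,0,-7.9,21.4,0,8.7],[0,0,0,-7.9,21.4,0,8.7],[0,0,0,-7.9,21.4,0,8.7],[0,0,0,-7.9,21.4,0,8.7],[0,0,0,-7.9,21.4,0,8.7],[0,0,0,-7.9,21.4,0,8.7],[0,0,0,-7.9,21.4,0,8.7]]]'

```text
clock: 2.1
tool_pos: [0.4008, -0.0482, 0.2271]
orientation: [180.0, 0.1, -169.7]
force: [1.0, -1.4, 0.3]
opening: 0.0869
gripper_force: 0.0
```

```bash
python3 - <<'E'
from h import *
p=P(); print(p); s=ctrl.snapshot('wrist'); save(s,'w1')
f=ctrl.find_in(s,'weight')
for q in f[:3]:
    b=q['bbox']; c=(b[0]+b[2]/2,b[1]+b[3]/2); print(q['conf'],np.round(b),np.round(at(s,c,.023,p),4))
t=ctrl.snapshot('scene')
for q in ctrl.find_in(t,'weight')[:3]:
    b=q['bbox']; c=(b[0]+b[2]/2,b[1]+b[3]/2); print(q['conf'],np.round(b),np.round(at(t,c,.023),4))
rel(.47,.16,.2,-170)
E
```

```text
(array([ 0.40077029, -0.0482473 ,  0.22711356]), array([ 1.79970176e+02,  1.07633569e-01, -1.69743364e+02]))
0.87 [272. 232.  43.  47.] [ 0.4482 -0.0686  0.023 ]
0.67 [  0. 178.  61.  66.] [ 0.4487 -0.3224  0.023 ]
0.89 [391. 173.  23.  26.] [ 0.454 -0.33   0.023]
0.61 [354. 237.  19.  17.] [ 0.4448 -0.0622  0.023 ]
turn [-0.     -0.      0.0001] shift cm [-10.6   19.65   2.66]
```

View pics/w1.png

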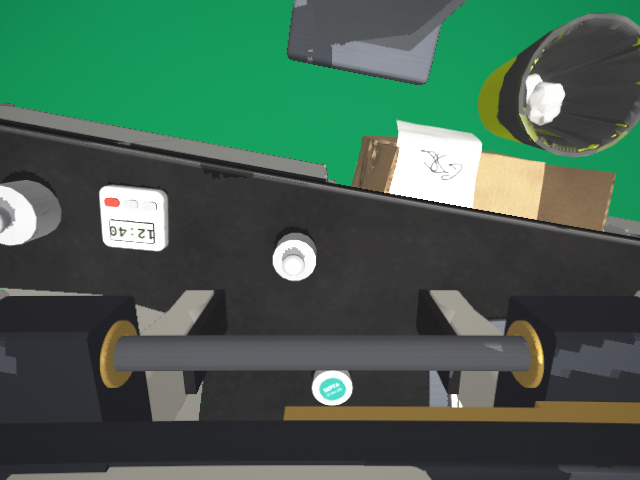

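play_rows --commands '[[[0,0,0,-17.5,21,0,8.7],[0,0,0,-17.5,21,0,8.7],[0,0,0,-17.5,21,0,8.7],[0,0,0,-17.5,21,0,8.7],[0,0,0,-17.5,21,0,8.7],[0,0,0,-17.5,21,0,8.7],[0,0,0,-17.5,21,0,8.7],[0,0,0,-17.5,21,0,8.7]]]'

```text
clock: 2.97
tool_pos: [0.5383, 0.1878, 0.2252]
orientation: [-179.9, -0.1, -170.0]
force: [0.7, -1.3, 0.0]
opening: 0.0869
gripper_force: 0.0
```

```bash
python3 - <<'E'
from h import *
p=P(); print(p); s=ctrl.snapshot('wrist'); save(s,'w2')
for k in ['jig','plate_1']:
  for q in ctrl.find_in(s,k)[:3]: print(k,q['conf'],np.round(q['bbox']))
import pickle; pickle.dump((p,s),open('w2.pkl','wb'))
E
```

```text
(array([0.53826818, 0.18778495, 0.22516815]), array([-1.79945142e+02, -5.17112377e-02, -1.69988046e+02]))
jig 0.56 [231. 152. 170. 145.]
plate_1 0.96 [252. 198. 111.  80.]
plate_1 0.79 [263. 181. 106.  84.]
plate_1 0.53 [366. 259.   3.   6.]
```

View pics/w2.png

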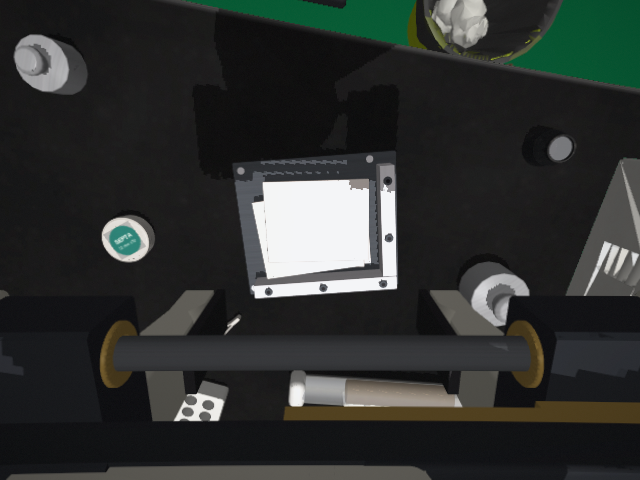

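```bash
python3 - <<'E'
import cv2
i=cv2.imread('pics/w2.png')[145:305,225:405]
cv2.imwrite('pics/c2.png',cv2.resize(i,None,fx=3.75,fy=3.75,interpolation=cv2.INTER_CUBIC)[:600])
E
```

```text
(no output)
```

View pics/c2.png

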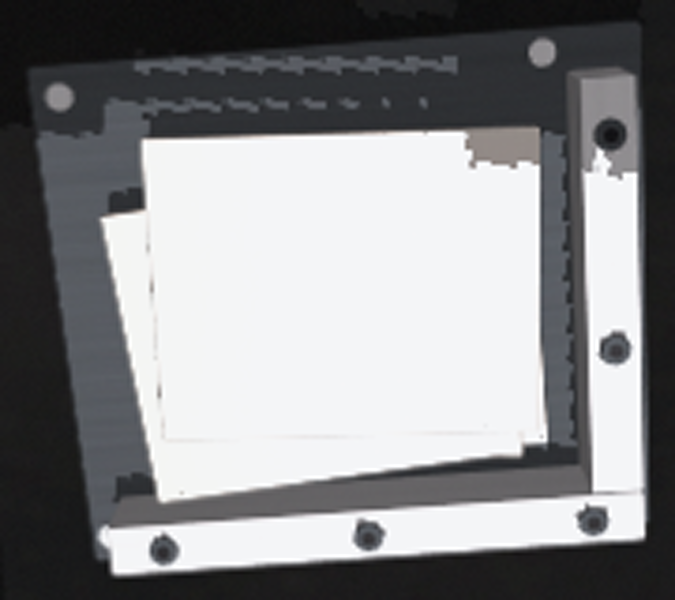

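```bash
python3 - <<'E'
from h import *
import pickle
from scipy.optimize import least_squares
p,s=pickle.load(open('w2.pkl','rb'))
F=lambda c:(225+c[0]/3.75,145+c[1]/3.75)
obs=[((50,60,30),(592,493)),((64,74,30),(645,540)),((64,-80,30),(113,577)),((50,-80,30),(106,527)),((-70,80,6),(640,22)),((-70,-80,6),(30,68))]
W=np.array([at(s,F(c),j[2]/1e3,p)[:2] for j,c in obs]); J=np.array([j[:2] for j,c in obs])/1e3
def T(v,J): c,si=np.cos(v[2]),np.sin(v[2]); return J@np.array([[c,si],[-si,c]])+v[:2]
r=least_squares(lambda v:(T(v,J)-W).ravel(),[.55,.18,.1]); v=r.x
print(v[:2],np.degrees(v[2]),np.round((T(v,J)-W)*1e3,1).tolist())
def inv(v,w): c,si=np.cos(v[2]),np.sin(v[2]); return (w-v[:2])@np.array([[c,-si],[si,c]])
# top plate corners z=.026; lower second
for c,z in [((143,140),.026),((540,128),.026),((545,438),.026),((163,438),.026),((100,218),.021),((160,500),.021),((523,455),.021)]:
    print(np.round((inv(v,at(s,F(c),z,p)[:2])-[.05,.06])*1e3,1))
for k in [(-.06,0),(-.115-.0,-.05)]:
    print(k,T(v,np.array([k])+0))
np.save('jig.npy',v)
print('corner',T(v,np.array([[.05,.06]])))
t=ctrl.snapshot('top'); 
for j,_ in obs: print(np.round(proj(t,list(T(v,np.array([j[:2]])/1e3)[0])+[j[2]/1e3])))
E
```

```text
[0.55408752 0.19058307] 15.181728801671346 [[-1.4, 3.8], [-2.2, 4.1], [2.4, -5.7], [3.0, -5.6], [-2.4, 2.5], [0.6, 1.0]]
[-102.2 -110.9]
[-96.3 -12.2]
[-14.7 -15.2]
[ -23.7 -116.1]
[ -82.8 -125.3]
[  -4.4 -120.1]
[ -8.6 -20.8]
(-0.06, 0) [[0.49618151 0.17487019]]
(-0.115, -0.05) [[0.45619508 0.1122117 ]]
corner [[0.58662964 0.26158315]]
[224. 197.]
[217. 193.]
[277. 178.]
[278. 183.]
[228. 246.]
[290. 231.]
```

```bash
cat >> h.py <<'E'
def T(v,J): c,si=np.cos(v[2]),np.sin(v[2]); return np.atleast_2d(J)@np.array([[c,si],[-si,c]])+v[:2]
def inv(v,w): c,si=np.cos(v[2]),np.sin(v[2]); return (np.atleast_2d(w)-v[:2])@np.array([[c,-si],[si,c]])
E
python3 - <<'E'
from h import *
import pickle
from scipy.optimize import least_squares
p,s=pickle.load(open('w2.pkl','rb'))
F=lambda c:(225+c[0]/3.75,145+c[1]/3.75)
obs=[((50,60,30),(592,493)),((64,74,30),(645,540)),((64,-80,30),(113,577)),((50,-80,30),(106,527)),((-70,80,6),(640,22)),((-70,-80,6),(30,68)),((-60,74,30),(636,70)),((-60,60,30),(580,73))]
W=np.array([at(s,F(c),j[2]/1e3,p)[:2] for j,c in obs]); J=np.array([j[:2] for j,c in obs])/1e3
m=np.ones((8,2)); m[2:4,1]=0; m[6:,0]=0
r=least_squares(lambda v:((inv(v,W)-J)*m).ravel(),[.55,.18,.1]); v=r.x
print(v[:2],np.degrees(v[2]),np.round((inv(v,W)-J)*1e3,1).tolist())
for c,z in [((143,140),.026),((540,128),.026),((545,438),.026),((163,438),.026),((100,218),.021),((160,500),.021),((523,455),.021)]:
    print(np.round((inv(v,at(s,F(c),z,p)[:2])-[.05,.06])*1e3,1))
np.save('jig.npy',v)
C=np.array([.05,.06])
print('corner',T(v,C))
y=np.degrees(v[2])-180
for k in [(-.125,-.055),(-.06,-.15)]: q=T(v,C+k)[0]; print(k,q); rel(q[0],q[1],.06,y); rel(q[0],q[1],.06,y+90)
E
```

```text
[0.55495395 0.1874476 ] 14.287799167514807 [[-0.6, 0.0], [-0.1, -0.2], [0.2, 10.3], [-0.4, 10.3], [0.4, -0.8], [0.4, 1.3], [0.1, -0.4], [-0.2, 0.1]]
[[-101.4 -108.4]]
[[-97.1  -9.6]]
[[-15.5 -11.4]]
[[ -22.9 -112.4]]
[[ -81.9 -122.6]]
[[  -3.5 -116.1]]
[[ -9.3 -16.9]]
corner [[0.58859981 0.25793133]]
(-0.125, -0.055) [0.48103986 0.17378349]
turn [-0.0004 -0.0009 -0.0763] shift cm [ 5.54 -0.08 16.63]
turn [ 4.0000e-04 -1.0000e-03 -1.6471e+00] shift cm [ 5.54 -0.08 16.63]
(-0.06, -0.15) [0.56747461 0.09776353]
turn [-0.0004 -0.0009 -0.0763] shift cm [-1.66 -9.06 16.63]
turn [ 4.0000e-04 -1.0000e-03 -1.6471e+00] shift cm [-1.66 -9.06 16.63]
```

play_rows --commands '[[[0,0,-0.076,5.55,-0.4,4,5],[0,0,-0.076,5.55,-0.4,8,5],[0,0,-0.076,5.55,-0.4,12,5],[0,0,-0.076,5.55,-0.4,16,5],[0,0,-0.076,5.55,-0.4,18.0,5],[0,0,-0.076,5.55,-0.4,18.0,5],[0,0,-0.076,5.55,-0.4,18.0,5],[0,0,-0.076,5.55,-0.4,18.0,5]]]'

```text
clock: 3.83
tool_pos: [0.483, 0.1723, 0.0486]
orientation: [180.0, 0.1, -165.6]
force: [0.3, 0.4, -0.1]
opening: 0.0502
gripper_force: 0.0
```

```bash
cat >> h.py <<'E'
v=np.load('jig.npy'); C=np.array([.05,.06])
def jp():
    o=ctrl.get_obs(); c,s=np.cos(v[2]),np.sin(v[2]); f=o['force']
    print('jig tcp',np.round((inv(v,o['tool_pos'][:2])[0]-C)*1e3,2),'z',round(o['tool_pos'][2]*1e3,2),'ori',np.round(o['orientation'],2),'yawerr',round(o['orientation'][2]-np.degrees(v[2]),2),'F',np.round([c*f[0]+s*f[1],-s*f[0]+c*f[1],f[2]],1),'open',round(o['opening']*1e3,1),o['clock'])
E
python3 -c "
from h import *
jp()
q=T(v,C+[-.09,-.058])[0]; rel(q[0],q[1],.0085,np.degrees(v[2])-180)"
```

```text
jig tcp [-123.44  -56.96] z 48.61 ori [ 1.7997e+02  1.3000e-01 -1.6564e+02] yawerr -179.93 F [ 0.4  0.3 -0.1] open 50.2 3.8333
turn [0.0005 0.0022 0.0012] shift cm [-3.33 -0.11  4.02]
```

play_rows --commands '[[[0,0,0,0,0,2.0,5],[0,0,0,0,0,3.2,5],[0,0,0,0,0,3.4,5],[0,0,0,0,0,3.4,5],[0,0,0,0,0,3.4,5]]]'

```text
clock: 4.25
tool_pos: [0.4829, 0.1729, 0.0145]
orientation: [179.9, 0.2, -165.6]
force: [-0.1, -0.1, -0.1]
opening: 0.0501
gripper_force: 0.0
```

```bash
python3 -c "
from h import *
jp()"
```

```text
jig tcp [-123.37  -56.32] z 14.47 ori [ 1.7994e+02  1.5000e-01 -1.6562e+02] yawerr -179.91 F [-0.1 -0.  -0.1] open 50.1 4.25
```

play_rows --commands '[[[0,0,0,0,0,0.6,5],[0,0,0,-0.5,0,0.6,5],[0,0,0,-1,0,0.6,5],[0,0,0,-1.5,0,0.6,5],[0,0,0,-1.9,0,0.6,5],[0,0,0,-2.3,0,0.6,5],[0,0,0,-2.6,0,0.6,5],[0,0,0,-2.9,0,0.6,5]]]'

```text
clock: 4.92
tool_pos: [0.5096, 0.1791, 0.0063]
orientation: [-180.0, -0.1, -165.6]
force: [-1.7, -0.9, 1.4]
opening: 0.0497
gripper_force: 1.5
```

```bash
python3 -c "
from h import *
jp()"
```

```text
jig tcp [-95.98 -56.96] z 6.35 ori [-1.7998e+02 -7.0000e-02 -1.6565e+02] yawerr -179.94 F [-1.9 -0.4  1.4] open 49.7 4.9167
```

play_rows --commands '[[[0,0,0,0,0,-0.2,5],[0,0,0,-0.15,0,-0.2,5],[0,0,0,-0.3,0,-0.2,5],[0,0,0,-0.45,0,-0.2,5],[0,0,0,-0.55,0,-0.2,5],[0,0,0,-0.65,0,-0.2,5],[0,0,0,-0.65,0,-0.2,5]]]'

```text
clock: 5.5
tool_pos: [0.5142, 0.1802, 0.0083]
orientation: [-180.0, -0.2, -165.7]
force: [-9.2, 1.2, 5.6]
opening: 0.0499
gripper_force: 5.7
```

```bash
python3 -c "
from h import *
jp()"
```

```text
jig tcp [-91.27 -57.  ] z 8.26 ori [-179.96   -0.2  -165.67] yawerr -179.96 F [-8.6  3.4  5.6] open 49.9 5.5
```

play_rows --commands '[[[0,0,0,-0.1,0,0,5],[0,0,0,-0.2,0,0,5],[0,0,0,-0.2,0,0,5]]]'

```text
clock: 5.75
tool_pos: [0.5143, 0.1798, 0.0078]
orientation: [-179.9, -0.4, -165.7]
force: [-15.0, 0.6, 6.9]
opening: 0.05
gripper_force: 7.3
```

```bash
python3 -c "
from h import *
jp()"
```

```text
jig tcp [-91.24 -57.4 ] z 7.78 ori [-179.92   -0.39 -165.69] yawerr -179.98 F [-14.4   4.3   6.9] open 50.0 5.75
```

play_rows --commands '[[[0,0,0,1.5,0,0,5],[0,0,-0.1,2,0,-3,5],[0,0,-0.22,1,-3,-5,3],[0,0,-0.34,0,-6,-6,3],[0,0,-0.46,-2,-9,-6,3],[0,0,-0.58,-4.9,-9.3,-6,3],[0,0,-0.7,-4.9,-9.3,-6,3],[0,0,-0.82,-4.9,-9.3,-6,3]]]'

```text
clock: 6.42
tool_pos: [0.5908, 0.1032, 0.0685]
orientation: [-179.9, 0.1, -118.4]
force: [-1.0, -0.7, -0.3]
opening: 0.0301
gripper_force: 0.0
```

```bash
python3 -c "
from h import *
jp()
q=T(v,C+[-.041,-.15])[0]; rel(q[0],q[1],.06,np.degrees(v[2])-90)"
```

```text
jig tcp [ -36.09 -150.48] z 68.53 ori [-1.7993e+02  7.0000e-02 -1.1840e+02] yawerr -132.68 F [-1.1 -0.4 -0.3] open 30.1 6.4167
turn [-1.60e-03  7.00e-04 -7.45e-01] shift cm [0.3  0.39 0.85]
```

play_rows --commands '[[[0,0,-0.12,0.4,0.5,1,2.6],[0,0,-0.24,0.4,0.5,1,2.6],[0,0,-0.36,0.4,0.5,2,2.6],[0,0,-0.48,0.4,0.5,3,2.6],[0,0,-0.6,0.4,0.5,4,2.6],[0,0,-0.72,0.4,0.5,4,2.6],[0,0,-0.745,0.4,0.5,4,2.6],[0,0,-0.745,0.4,0.5,4,2.6]]]'

```text
clock: 7.08
tool_pos: [0.5829, 0.1027, 0.0287]
orientation: [-180.0, -0.0, -76.0]
force: [0.5, 0.1, -0.6]
opening: 0.026
gripper_force: 0.0
```

```bash
python3 -c "
from h import *
jp()
q=T(v,C+[-.042,-.12])[0]; rel(q[0],q[1],.01,np.degrees(v[2])-90)
p=P();s=ctrl.snapshot('wrist');save(s,'w3')
for k in [(0,0,30),(-80,0,26),(-80,-100,26),(0,-100,26)]: q=T(v,C+np.array(k[:2])/1e3)[0]; print(k,proj(s,[*q,k[2]/1e3],p))
"
```

```text
jig tcp [ -43.83 -149.06] z 28.71 ori [-179.95   -0.    -76.03] yawerr -90.32 F [ 0.6 -0.  -0.6] open 26.0 7.0833
turn [-0.0008 -0.     -0.0055] shift cm [-2.91 -0.17  1.87]
(0, 0, 30) [244.2481499  555.71388418]
(-80, 0, 26) [386.82321488 547.44458482]
(-80, -100, 26) [394.81092119 396.70490458]
(0, -100, 26) [234.33379756 397.38284776]
```

View pics/w3.png

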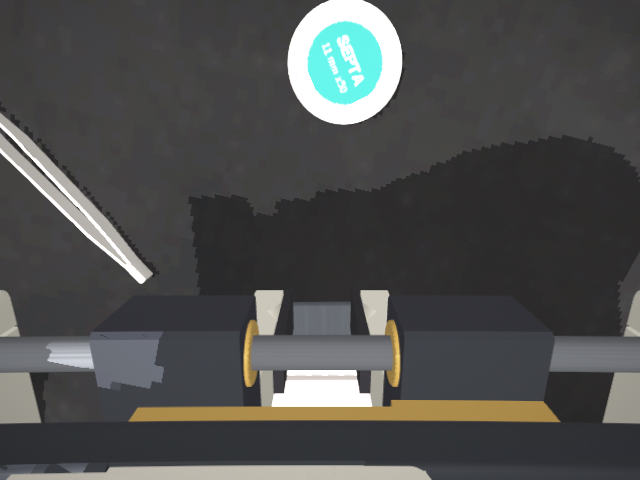

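play_rows --commands '[[[0,0,-0.005,0,0.1,1.0,2.6],[0,0,-0.005,0,0.1,1.8,2.6],[0,0,-0.005,-0.4,0.1,1.9,2.6],[0,0,-0.005,-0.8,0.1,1.9,2.6],[0,0,-0.005,-1.0,0.1,1.9,2.6],[0,0,-0.005,-1.0,0.1,1.9,2.6]]]'

```text
clock: 7.63
tool_pos: [0.5791, 0.1126, 0.0097]
orientation: [-180.0, 0.0, -75.7]
force: [0.4, 0.7, -0.3]
opening: 0.0261
gripper_force: 0.0
```

```bash
python3 -c "
from h import *
jp()"
```

```text
jig tcp [ -45.12 -138.5 ] z 9.7 ori [-179.98    0.    -75.65] yawerr -89.94 F [ 0.5  0.6 -0.3] open 26.1 7.6333
```

play_rows --commands '[[[0,0,0,-0.4,0.2,0.1,2.6],[0,0,0,-0.8,0.2,0.1,2.6],[0,0,0,-1.1,0.2,0.1,2.6],[0,0,0,-1.4,0.2,0.1,2.6],[0,0,0,-1.7,0.2,0.1,2.6],[0,0,0,-2.0,0.2,0.1,2.6],[0,0,0,-2.2,0.2,0.1,2.6],[0,0,0,-2.4,0.2,0.1,2.6]]]'

```text
clock: 8.3
tool_pos: [0.571, 0.1347, 0.0086]
orientation: [180.0, -0.0, -75.7]
force: [0.4, -2.0, 1.7]
opening: 0.0259
gripper_force: 1.0
```

```bash
python3 -c "
from h import *
jp()"
```

```text
jig tcp [ -47.44 -115.04] z 8.64 ori [ 1.800e+02 -1.000e-02 -7.567e+01] yawerr -89.96 F [-0.1 -2.1  1.7] open 25.9 8.3
```

play_rows --commands '[[[0,0,0,-0.1,-0.1,0,2.6],[0,0,0,-0.2,-0.2,0,2.6],[0,0,0,-0.3,-0.3,0,2.6],[0,0,0,-0.4,-0.4,0,2.6],[0,0,0,-0.5,-0.4,0,2.6],[0,0,0,-0.5,-0.4,0,2.6]]]'

```text
clock: 8.8
tool_pos: [0.5739, 0.1399, 0.0085]
orientation: [180.0, -0.0, -75.7]
force: [1.6, -7.0, 1.3]
opening: 0.026
gripper_force: 3.4
```

```bash
python3 -c "
from h import *
jp()"
```

```text
jig tcp [ -43.33 -110.76] z 8.54 ori [ 1.7999e+02 -5.0000e-02 -7.5680e+01] yawerr -89.97 F [-0.2 -7.2  1.3] open 26.0 8.8
```

play_rows --commands '[[[0,0,0,-0.15,0,0,2.6],[0,0,0,-0.3,0,0,2.6],[0,0,0,-0.3,0,0,2.6]]]'

```text
clock: 9.05
tool_pos: [0.5738, 0.1401, 0.0086]
orientation: [179.9, -0.2, -75.7]
force: [9.6, -20.9, -1.0]
opening: 0.026
gripper_force: 11.5
```

```bash
python3 -c "
from h import *
jp()"
```

```text
jig tcp [ -43.46 -110.56] z 8.6 ori [179.93  -0.22 -75.69] yawerr -89.98 F [  4.1 -22.6  -1. ] open 26.0 9.05
```

play_rows --commands '[[[0,0,0,1.5,0,0,2.6],[0,0,0.1,2,0,-2.5,2.6],[0,0,0.22,1,3,-5,5],[0,0,0.34,-1,6,-6,5],[0,0,0.46,-4,7.8,-6,5],[0,0,0.58,-5.6,7.8,-6,5],[0,0,0.7,-5.6,7.8,-6,5],[0,0,0.82,-5.6,7.8,-6,5]]]'

```text
clock: 9.72
tool_pos: [0.4836, 0.1803, 0.0693]
orientation: [-180.0, 0.2, -122.9]
force: [-0.2, -0.5, 0.8]
opening: 0.0502
gripper_force: 0.0
```

```bash
python3 -c "
from h import *
jp()
q=T(v,C+[-.115,-.052])[0]; rel(q[0],q[1],.01,np.degrees(v[2])-180)"
```

```text
jig tcp [-120.9   -49.37] z 69.26 ori [-1.7997e+02  1.5000e-01 -1.2288e+02] yawerr -137.17 F [-0.3 -0.5  0.8] open 50.2 9.7167
turn [5.000e-04 2.700e-03 7.476e-01] shift cm [-0.24 -0.59  5.93]
```

play_rows --commands '[[[0,0,0.12,0.1,-0.2,1,5],[0,0,0.24,0.1,-0.2,2,5],[0,0,0.36,0.1,-0.2,3,5],[0,0,0.48,0.1,-0.2,4,5],[0,0,0.6,0.1,-0.2,5,5],[0,0,0.72,0.1,-0.2,5.8,5],[0,0,0.748,0.1,-0.2,5.9,5],[0,0,0.748,0.1,-0.2,5.9,5]]]'

```text
clock: 10.38
tool_pos: [0.4847, 0.1768, 0.009]
orientation: [180.0, -0.0, -165.6]
force: [-0.0, -0.1, -0.1]
opening: 0.0498
gripper_force: 0.0
```

```bash
python3 -c "
from h import *
jp()"
```

```text
jig tcp [-120.67  -53.01] z 8.98 ori [ 1.7999e+02 -1.0000e-02 -1.6559e+02] yawerr -179.88 F [-0.1 -0.1 -0.1] open 49.8 10.3833
```

Push to about -91 plus 2 mm overpress.

play_rows --commands '[[[0,0,0.002,-0.8,0,0,5],[0,0,0.002,-1.6,0,0,5],[0,0,0.002,-2.2,0,0,5],[0,0,0.002,-2.5,0,0,5],[0,0,0.002,-2.8,0,0,5],[0,0,0.002,-3.0,0,0,5],[0,0,0.002,-3.1,0,0,5],[0,0,0.002,-3.1,0,0,5]]]'

```text
clock: 11.05
tool_pos: [0.5134, 0.1834, 0.0091]
orientation: [-180.0, -0.2, -165.7]
force: [-3.0, -1.5, 0.2]
opening: 0.05
gripper_force: 2.0
```

```bash
python3 -c "
from h import *
jp()"
```

```text
jig tcp [-91.26 -53.7 ] z 9.08 ori [-1.7996e+02 -1.5000e-01 -1.6566e+02] yawerr -179.95 F [-3.3 -0.7  0.2] open 50.0 11.05
```

play_rows --commands '[[[0,0,0,-0.2,0,0,5],[0,0,0,-0.2,0,0,5],[0,0,0,1.5,0,0,5],[0,0,0,2,0,-4,5],[0,0,0,0,0,-8,5],[0,0,0,-2,0,-12,5],[0,0,0,-3.5,0,-16,5],[0,0,0,-3.5,0,-16,5]]]'

```text
clock: 11.72
tool_pos: [0.5541, 0.1951, 0.1773]
orientation: [179.9, 0.7, -165.5]
force: [0.7, -0.2, 0.6]
opening: 0.0499
gripper_force: 0.0
```

```bash
python3 - <<'E'
from h import *
jp()
p=P();s=ctrl.snapshot('wrist')
q=np.array([proj(s,[*T(v,C+np.array(k)/1e3)[0],.026],p) for k in [(0,0),(-80,0),(-80,-100),(0,-100)]]); print(q)
lo=np.floor(q.min(0)-22).astype(int); hi=np.ceil(q.max(0)+22).astype(int)
i=np.ascontiguousarray(s['color'][:,:,::-1]); i=i[lo[1]:hi[1],lo[0]:hi[0]]; k=min(800/i.shape[1],600/i.shape[0])
cv2.imwrite('pics/w4.png',cv2.resize(i,None,fx=k,fy=k,interpolation=cv2.INTER_NEAREST)[:600,:800]); print(lo,k,(q-lo)*k)
for w in ctrl.find_in(s,'plate_1')[:4]: print(w)
import pickle; pickle.dump((p,s),open('w4.pkl','wb'))
E
```

```text
jig tcp [-48.97 -52.34] z 177.35 ori [ 179.87    0.69 -165.54] yawerr -179.83 F [ 0.6 -0.4  0.6] open 49.9 11.7167
[[381.33424947 279.61662763]
 [386.3748082  188.33539835]
 [263.18266538 187.91111296]
 [267.06204095 279.27218199]]
[241 165] 4.37956204379562 [[614.6025524  501.97063195]
 [636.67799211 102.19882491]
 [ 97.15035935 100.34064069]
 [114.14032533 500.46211089]]
{'bbox': [266.2, 186.8, 120.0, 96.0], 'conf': 0.83}
{'bbox': [269.4, 185.0, 109.9, 0.8], 'conf': 0.48}
```

View pics/w4.png

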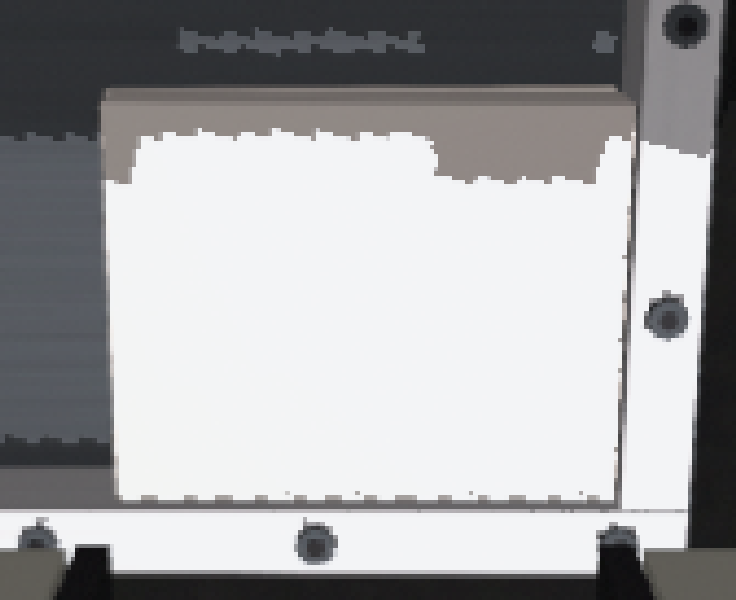

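```bash
python3 - <<'E'
from h import *
import pickle; p,s=pickle.load(open('w4.pkl','rb'))
for k in [(-80,0),(-80,-100)]:
  print([np.round((proj(s,[*T(v,C+np.array(k)/1e3)[0],z],p)-[241,165])*4.38,1).tolist() for z in (.006,.011,.016,.021,.026)])
col=s['color'].astype(int)
for x in (290,330,365): print(x,col[182:198,x].tolist())
E
```

```text
[[620.1, 86.2], [624.0, 90.0], [628.1, 93.9], [632.4, 98.0], [636.7, 102.2]]
[[111.9, 84.4], [108.4, 88.2], [104.8, 92.1], [101.0, 96.2], [97.2, 100.4]]
290 [[46, 47, 50], [46, 48, 52], [71, 69, 71], [118, 112, 110], [109, 103, 101], [110, 103, 101], [129, 123, 119], [144, 137, 133], [144, 137, 133], [144, 137, 133], [145, 137, 134], [144, 137, 133], [144, 137, 132], [143, 137, 132], [241, 241, 244], [243, 244, 246]]
330 [[44, 47, 50], [47, 48, 51], [85, 82, 81], [134, 127, 123], [109, 103, 100], [111, 105, 102], [123, 117, 114], [143, 136, 133], [145, 137, 133], [144, 137, 133], [144, 137, 132], [144, 137, 133], [144, 136, 132], [240, 241, 243], [243, 244, 246], [243, 244, 246]]
365 [[45, 48, 51], [45, 48, 51], [101, 95, 93], [141, 134, 130], [106, 100, 97], [106, 101, 98], [117, 112, 108], [143, 135, 132], [144, 136, 133], [145, 136, 133], [144, 136, 133], [144, 136, 132], [144, 136, 132], [144, 136, 133], [143, 136, 132], [145, 136, 133]]
```

play_rows --commands '[[[0,0,0,1,0,4,8],[0,0,0,2,0,8,8],[0,0,0,2,0,11,8],[0,0,0,2,0,12.3,8],[0,0,0,2,0,12.3,8],[0,0,0,2,0,12.3,8]]]'

```text
clock: 12.32
tool_pos: [0.5285, 0.1873, 0.0455]
orientation: [-179.9, -0.1, -165.6]
force: [1.4, -0.3, 1.0]
opening: 0.0792
gripper_force: 0.0
```

```bash
python3 - <<'E'
from h import *
jp()
p=P();s=ctrl.snapshot('wrist')
q=np.array([proj(s,[*T(v,C+np.array(k)/1e3)[0],.026],p) for k in [(0,0),(-80,0),(-80,-100),(0,-100)]]); print(q)
lo=np.array([200,180]); i=s['color'][180:300,200:440,::-1]
cv2.imwrite('pics/w5.png',cv2.resize(i,None,fx=3.3,fy=5,interpolation=cv2.INTER_NEAREST))
for k in [(-80,0),(-80,-100)]:
  print([np.round((proj(s,[*T(v,C+np.array(k)/1e3)[0],z],p)),1).tolist() for z in (.006,.011,.016,.021,.026)])
E
```

```text
jig tcp [-75.7  -53.58] z 45.5 ori [-1.7992e+02 -1.4000e-01 -1.6561e+02] yawerr -179.9 F [ 1.2 -0.7  1. ] open 79.2 12.3167
[[417.88942585 416.76797135]
 [429.31078129 283.51393729]
 [230.01475692 282.83677743]
 [238.99945487 415.99869213]]
[[419.5, 269.6], [421.8, 272.8], [424.2, 276.2], [426.7, 279.8], [429.3, 283.5]]
[[238.5, 269.0], [236.5, 272.2], [234.4, 275.6], [232.3, 279.1], [230.0, 282.8]]
```

View pics/w5.png

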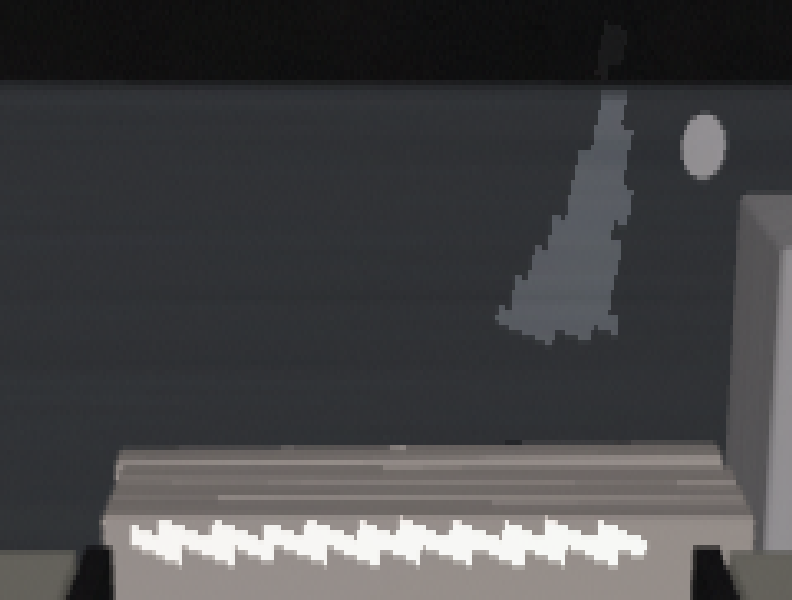

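play_rows --commands '[[[0,0,0,2,0,0,5],[0,0,0,3.6,0,0,5],[0,0,0,3.6,0,1.5,5],[0,0,0,3.6,0,3.0,5],[0,0,0,3.6,0,3.7,5],[0,0,0,3.6,0,3.7,5],[0,0,0,3.6,0,3.7,5]]]'

```text
clock: 12.95
tool_pos: [0.4949, 0.1793, 0.0103]
orientation: [180.0, 0.0, -165.6]
force: [-0.4, -0.9, 0.2]
opening: 0.0501
gripper_force: 0.0
```

```bash
python3 -c "
from h import *
jp()"
```

```text
jig tcp [-110.23  -53.08] z 10.26 ori [ 1.7999e+02  4.0000e-02 -1.6562e+02] yawerr -179.91 F [-0.6 -0.8  0.2] open 50.1 12.95
```

play_rows --commands '[[[0,0,0,0,0,0.3,5],[0,0,0,-0.6,0,0.35,5],[0,0,0,-1.2,0,0.35,5],[0,0,0,-1.6,0,0.35,5],[0,0,0,-1.8,0,0.35,5],[0,0,0,-2.0,0,0.35,5],[0,0,0,-2.1,0,0.35,5],[0,0,0,-2.1,0,0.35,5]]]'

```text
clock: 13.62
tool_pos: [0.5133, 0.1838, 0.0063]
orientation: [-180.0, -0.2, -165.7]
force: [-8.5, 1.1, 10.9]
opening: 0.05
gripper_force: 7.5
```

```bash
python3 -c "
from h import *
jp()"
```

```text
jig tcp [-91.27 -53.29] z 6.3 ori [-1.7998e+02 -1.6000e-01 -1.6567e+02] yawerr -179.95 F [-8.   3.1 10.9] open 50.0 13.6167
```

play_rows --commands '[[[0,0,0,-0.1,0,-0.05,5],[0,0,0,-0.25,0,-0.08,5],[0,0,0,-0.35,0,-0.08,5],[0,0,0,-0.35,0,-0.08,5]]]'

```text
clock: 13.95
tool_pos: [0.5134, 0.1836, 0.0063]
orientation: [-179.9, -0.5, -165.7]
force: [-20.8, 5.1, 15.2]
opening: 0.0501
gripper_force: 14.2
```

```bash
python3 -c "
from h import *
jp()"
```

```text
jig tcp [-91.23 -53.45] z 6.33 ori [-179.94   -0.47 -165.7 ] yawerr -179.99 F [-18.9  10.1  15.2] open 50.1 13.95
```

play_rows --commands '[[[0,0,0,0.8,0,-0.2,5],[0,-0.06,0,0.8,0,-0.2,5],[0,-0.06,0,0.5,0,-0.15,5],[0,-0.06,0,0.3,0,-0.15,5],[0,-0.06,0,0.15,0,-0.15,5],[0,-0.06,0,0,0,-0.15,5],[0,-0.06,0,0,0,-0.15,5]]]'

```text
clock: 14.53
tool_pos: [0.5142, 0.1826, 0.007]
orientation: [-179.9, 2.9, -165.7]
force: [-16.3, -0.3, 6.9]
opening: 0.0499
gripper_force: 8.0
```

```bash
python3 -c "
from h import *
jp()"
```

```text
jig tcp [-90.66 -54.63] z 7.01 ori [-179.85    2.92 -165.72] yawerr -180.01 F [-15.8   3.7   6.9] open 49.9 14.5333
```

play_rows --commands '[[[0,0,0,1.5,0,-0.2,5],[0,0.06,0,2,0,-2.5,5],[0,0.06,0,1,0,-4.0,8],[0,0.06,0,-1.6,0,-4.0,8],[0,0.06,0,-1.6,0,-4.0,8],[0,0.06,0,-1.6,0,-4.0,8],[0,0.06,0,-1.6,0,-4.0,8]]]'

```text
clock: 15.12
tool_pos: [0.5312, 0.1882, 0.0488]
orientation: [-180.0, -0.1, -165.7]
force: [-0.2, -0.2, -0.7]
opening: 0.0769
gripper_force: 0.0
```

```bash
python3 - <<'E'
from h import *
jp()
p=P();s=ctrl.snapshot('wrist')
i=s['color'][255:300,215:445,::-1]
cv2.imwrite('pics/w6.png',cv2.resize(i,None,fx=3.4,fy=12,interpolation=cv2.INTER_NEAREST))
for k in [(-80,0),(-80,-100)]:
  print([np.round((proj(s,[*T(v,C+np.array(k)/1e3)[0],z],p)),1).tolist() for z in (.006,.011,.016,.021,.026)])
E
```

```text
jig tcp [-72.79 -53.42] z 48.8 ori [-1.8000e+02 -6.0000e-02 -1.6567e+02] yawerr -179.96 F [-0.2 -0.2 -0.7] open 76.9 15.1167
[[418.0, 262.4], [420.2, 265.5], [422.6, 268.6], [425.0, 272.0], [427.6, 275.5]]
[[239.0, 262.1], [237.1, 265.1], [235.1, 268.3], [233.0, 271.6], [230.7, 275.1]]
```

View pics/w6.png

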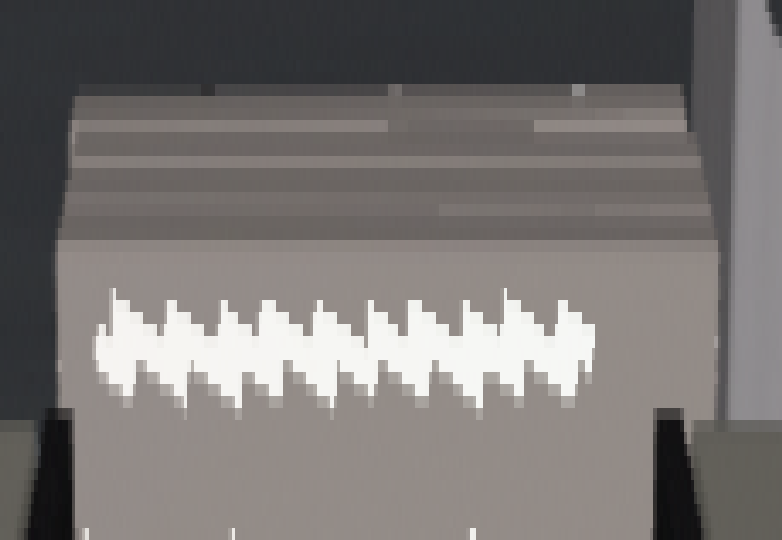

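play_rows --commands '[[[0,0,-0.12,0,-2,-1.2,2.6],[0,0,-0.24,-1,-5,-1.2,2.6],[0,0,-0.36,-3,-8.2,-1.2,2.6],[0,0,-0.48,-3,-8.2,-1.2,2.6],[0,0,-0.6,-3,-8.2,-1.2,2.6],[0,0,-0.72,-3,-8.2,-1.2,2.6],[0,0,-0.84,-3,-8.2,-1.2,2.6],[0,0,-0.96,-3,-8.2,-1.2,2.6]]]'

```text
clock: 15.83
tool_pos: [0.58, 0.1161, 0.0608]
orientation: [179.9, -0.0, -110.3]
force: [-0.0, 1.2, -0.7]
opening: 0.0323
gripper_force: 0.0
```

```bash
python3 -c "
from h import *
jp()
q=T(v,C+[-.043,-.133])[0]; rel(q[0],q[1],.01,np.degrees(v[2])-90)"
```

```text
jig tcp [ -43.38 -135.35] z 60.85 ori [ 1.7995e+02 -4.0000e-02 -1.1030e+02] yawerr -124.58 F [ 0.3  1.2 -0.7] open 32.3 15.8333
turn [ 1.100e-03 -5.000e-04 -6.036e-01] shift cm [-0.22  0.1   5.08]
```

play_rows --commands '[[[0,0,-0.12,0,0,1,2.6],[0,0,-0.24,0,0,2,2.6],[0,0,-0.36,0,0,3,2.6],[0,0,-0.48,0,0,4,2.6],[0,0,-0.6,0,0,4.8,2.6],[0,0,-0.604,0,0,5.0,2.6],[0,0,-0.604,0,0,5.1,2.6],[0,0,-0.604,0,0,5.1,2.6]]]'

```text
clock: 16.5
tool_pos: [0.5804, 0.1164, 0.0102]
orientation: [180.0, -0.0, -76.2]
force: [0.2, -0.2, -0.6]
opening: 0.0259
gripper_force: 0.0
```

```bash
python3 -c "
from h import *
jp()"
```

```text
jig tcp [ -42.89 -135.16] z 10.21 ori [ 1.7997e+02 -1.0000e-02 -7.6230e+01] yawerr -90.52 F [ 0.1 -0.2 -0.6] open 25.9 16.5
```

play_rows --commands '[[[0,-0.06,-0.008,0,0,0.2,2.6],[0,-0.06,-0.008,-0.8,0,0.3,2.6],[0,-0.06,-0.008,-1.4,0,0.3,2.6],[0,-0.06,-0.008,-1.9,0,0.3,2.6],[0,-0.06,-0.008,-2.2,0,0.3,2.6],[0,-0.06,-0.008,-2.4,0,0.3,2.6],[0,-0.06,-0.008,-2.6,0,0.3,2.6],[0,-0.06,-0.008,-2.6,0,0.3,2.6]]]'

```text
clock: 17.17
tool_pos: [0.5745, 0.1406, 0.0075]
orientation: [180.0, 3.3, -75.5]
force: [2.3, -7.6, 1.4]
opening: 0.0258
gripper_force: 4.4
```

```bash
python3 -c "
from h import *
jp()"
```

```text
jig tcp [ -42.58 -110.23] z 7.5 ori [179.99   3.31 -75.53] yawerr -89.81 F [ 0.4 -8.   1.4] open 25.8 17.1667
```

play_rows --commands '[[[0,0,0.003,-0.1,0,0,2.6],[0,0,0.003,-0.2,0,0,2.6],[0,0,0.003,-0.25,0,0,2.6],[0,0,0.003,-0.25,0,0,2.6]]]'

```text
clock: 17.5
tool_pos: [0.5743, 0.1408, 0.0075]
orientation: [179.9, 3.2, -75.7]
force: [8.3, -18.9, -1.3]
opening: 0.0257
gripper_force: 10.2
```

```bash
python3 -c "
from h import *
jp()"
```

```text
jig tcp [ -42.76 -110.02] z 7.51 ori [179.94   3.19 -75.73] yawerr -90.01 F [  3.4 -20.3  -1.3] open 25.7 17.5
```

play_rows --commands '[[[0,0,0,1.5,0,0,2.6],[0,0.06,0.1,2,0,-2.5,2.6],[0,0.06,0.22,1,1,-5,8],[0,0.06,0.34,-2,2,-5,8],[0,0.06,0.46,-5.4,3,-5,8],[0,0.06,0.58,-5.4,3,-5,8],[0,0.06,0.7,-5.4,3,-5,8],[0,0.06,0.82,-5.4,3,-5,8]]]'

```text
clock: 18.17
tool_pos: [0.5316, 0.1871, 0.0609]
orientation: [178.8, -0.7, -122.9]
force: [-0.3, 0.6, 0.7]
opening: 0.0604
gripper_force: 0.0
```

```bash
python3 -c "
from h import *
jp()
q=T(v,C+[-.073,-.0534])[0]; rel(q[0],q[1],.0488,np.degrees(v[2])-180)"
```

```text
jig tcp [-72.72 -54.56] z 60.92 ori [ 178.84   -0.71 -122.93] yawerr -137.21 F [-0.2  0.6  0.7] open 60.4 18.1667
turn [ 0.0147 -0.0194  0.7466] shift cm [-0.07  0.08  1.21]
```

play_rows --commands '[[[0.002,-0.003,0.12,0,0,0.5,8],[0.005,-0.006,0.24,0,0,1,8],[0.007,-0.01,0.36,0,0,1.2,8],[0.01,-0.013,0.48,0,0,1.2,8],[0.012,-0.016,0.6,0,0,1.2,8],[0.015,-0.019,0.72,0,0,1.2,8],[0.015,-0.019,0.747,0,0,1.2,8],[0.015,-0.019,0.747,0,0,1.2,8]]]'

```text
clock: 18.83
tool_pos: [0.5316, 0.1863, 0.0486]
orientation: [-180.0, -0.0, -165.5]
force: [-0.5, -0.1, -0.8]
opening: 0.0803
gripper_force: 0.0
```

```bash
python3 - <<'E'
from h import *
jp()
p=P();s=ctrl.snapshot('wrist')
g=s['color'].astype(int)
K=[np.array([proj(s,[*T(v,C+np.array(k)/1e3)[0],z],p) for z in (.0085,.0135,.0185,.0235)]) for k in [(-80,0),(-80,-100)]]
print(np.round(K,1).tolist())
for i in range(4):
    r=int(round(K[0][i][1])); 
    l=g[r,225:250,0]; e=g[r,412:435,0]; print(r,l.tolist(),e.tolist())
for x in (260,300,340,380,405): print(x,g[255:282,x,0].tolist())
E
```

```text
jig tcp [-72.93 -55.38] z 48.62 ori [-1.7997e+02 -3.0000e-02 -1.6555e+02] yawerr -179.84 F [-0.5  0.1 -0.8] open 80.3 18.8333
[[[422.8, 264.5], [425.2, 267.6], [427.7, 270.9], [430.3, 274.3]], [[241.6, 263.7], [239.7, 266.8], [237.7, 270.1], [235.7, 273.5]]]
264 [47, 49, 47, 48, 48, 47, 47, 47, 47, 47, 47, 48, 48, 48, 46, 57, 90, 106, 105, 105, 106, 105, 105, 106, 106] [105, 104, 103, 105, 105, 104, 105, 105, 105, 82, 82, 82, 84, 84, 82, 84, 85, 83, 85, 84, 82, 85, 88]
268 [48, 48, 47, 48, 47, 48, 47, 48, 47, 47, 46, 47, 48, 47, 65, 112, 123, 121, 121, 121, 120, 120, 120, 120, 118] [106, 106, 106, 106, 106, 106, 107, 107, 107, 106, 107, 106, 103, 85, 82, 84, 84, 84, 85, 83, 83, 84, 101]
271 [47, 47, 47, 48, 47, 46, 45, 46, 47, 47, 48, 47, 58, 91, 109, 109, 110, 109, 109, 109, 109, 110, 110, 109, 109] [107, 107, 108, 108, 107, 108, 107, 107, 107, 107, 107, 107, 107, 108, 105, 93, 84, 84, 85, 83, 84, 84, 111]
274 [48, 47, 48, 48, 48, 47, 48, 46, 48, 47, 58, 90, 106, 105, 106, 105, 106, 106, 107, 106, 107, 107, 107, 106, 106] [106, 106, 106, 106, 107, 106, 106, 107, 106, 106, 106, 106, 107, 106, 107, 107, 106, 93, 84, 83, 85, 87, 118]
260 [47, 48, 47, 48, 48, 48, 48, 57, 100, 105, 142, 108, 106, 119, 113, 108, 109, 122, 106, 107, 132, 144, 147, 147, 147, 147, 147]
300 [48, 47, 48, 46, 46, 47, 46, 59, 102, 105, 140, 134, 110, 114, 113, 107, 106, 128, 108, 108, 128, 144, 147, 148, 147, 147, 242]
340 [46, 48, 48, 47, 46, 46, 46, 59, 102, 105, 139, 118, 108, 111, 126, 109, 105, 131, 109, 106, 119, 142, 146, 147, 147, 240, 246]
380 [47, 46, 46, 47, 47, 47, 46, 58, 101, 105, 139, 125, 110, 108, 124, 109, 105, 105, 105, 107, 116, 141, 147, 147, 147, 147, 147]
405 [47, 47, 46, 47, 46, 46, 47, 58, 101, 104, 136, 126, 108, 106, 119, 107, 106, 134, 110, 106, 114, 143, 147, 147, 148, 148, 147]
```

play_rows --commands '[[[0,0,0,2.5,0,0,5],[0,0,0,3.6,0,0.5,5],[0,-0.05,0.003,3.6,0,2,5],[0,-0.1,0.003,3.6,0,3.5,5],[0,-0.1,0.003,3.6,0,4.0,5],[0,-0.1,0.003,3.6,0,4.0,5],[0,-0.1,0.003,3.0,0,4.05,5],[0,-0.1,0.003,2.5,0,4.05,5]]]'

```text
clock: 19.55
tool_pos: [0.5091, 0.1808, 0.0088]
orientation: [180.0, 5.7, -165.6]
force: [-0.1, 0.3, 0.3]
opening: 0.0504
gripper_force: 0.0
```

```bash
python3 -c "
from h import *
jp()"
```

```text
jig tcp [-96.03 -55.12] z 8.78 ori [ 179.98    5.75 -165.6 ] yawerr -179.88 F [-0.1  0.3  0.3] open 50.4 19.55
```

play_rows --commands '[[[0,0,0.002,-0.2,0,0.1,5],[0,0,0.002,-0.35,0,0.13,5],[0,0,0.002,-0.5,0,0.15,5],[0,0,0.002,-0.6,0,0.16,5],[0,0,0.002,-0.7,0,0.17,5],[0,0,0.002,-0.8,0,0.17,5],[0,0,0.002,-0.85,0,0.17,5],[0,0,0.002,-0.85,0,0.17,5]]]'

```text
clock: 20.22
tool_pos: [0.5147, 0.1813, 0.007]
orientation: [-180.0, 5.6, -165.8]
force: [-6.8, 0.7, 4.4]
opening: 0.0498
gripper_force: 4.3
```

```bash
python3 -c "
from h import *
jp()"
```

```text
jig tcp [-90.51 -56.07] z 7.02 ori [-179.97    5.58 -165.78] yawerr -180.07 F [-6.4  2.4  4.4] open 49.8 20.2167
```

play_rows --commands '[[[0,0,0.0,-0.15,0,0,5],[0,0,0,-0.15,0,0,5],[0,0,0,1.5,0,-0.2,5],[0,0.05,0,2,0,-2.5,5],[0,0.1,0,1,0,-4.1,8],[0,0.1,0,-1.5,0,-4.3,8],[0,0.1,0,-1.5,0,-4.3,8],[0,0.1,0,-1.5,0,-4.3,8]]]'

```text
clock: 20.88
tool_pos: [0.5274, 0.185, 0.0517]
orientation: [180.0, 0.0, -165.8]
force: [-0.5, -0.8, -1.6]
opening: 0.0711
gripper_force: 0.0
```

```bash
python3 - <<'E'
from h import *
jp()
p=P();s=ctrl.snapshot('wrist')
g=s['color'].astype(int)
K=[np.array([proj(s,[*T(v,C+np.array(k)/1e3)[0],z],p) for z in (.0085,.0135,.0185,.0235)]) for k in [(-80,0),(-80,-100)]]
print(np.round(K,1).tolist())
for i in range(4):
    r=int(round(K[0][i][1])); 
    l=g[r,225:250,0]; e=g[r,412:435,0]; print(r,l.tolist(),e.tolist())
for x in (260,300,340,380,405): print(x,g[253:290,x,0].tolist())
q=(.415,-.065); rel(*q,.13,np.degrees(v[2])-180)
E
```

```text
jig tcp [-77.28 -55.62] z 51.69 ori [ 1.7996e+02  5.0000e-02 -1.6582e+02] yawerr -180.1 F [-0.7 -0.6 -1.6] open 71.1 20.8833
[[[421.1, 269.3], [423.4, 272.5], [425.8, 275.9], [428.3, 279.4]], [[243.4, 269.5], [241.7, 272.7], [239.8, 276.0], [237.8, 279.5]]]
269 [54, 53, 54, 54, 54, 54, 53, 55, 54, 55, 54, 54, 55, 54, 55, 54, 53, 62, 96, 117, 119, 119, 120, 119, 119] [122, 122, 122, 123, 122, 122, 122, 118, 99, 92, 94, 94, 93, 94, 95, 93, 95, 94, 93, 95, 106, 138, 154]
273 [54, 54, 53, 54, 54, 55, 54, 54, 54, 54, 54, 53, 53, 54, 55, 55, 68, 105, 120, 120, 120, 120, 120, 120, 120] [128, 128, 128, 129, 128, 129, 129, 129, 129, 129, 127, 104, 93, 95, 94, 93, 95, 93, 94, 93, 120, 143, 157]
276 [53, 53, 54, 53, 53, 53, 53, 53, 53, 53, 54, 53, 53, 54, 61, 93, 118, 119, 119, 119, 119, 119, 120, 119, 119] [120, 120, 120, 121, 120, 120, 120, 121, 119, 120, 120, 119, 120, 104, 96, 94, 95, 93, 94, 95, 130, 148, 157]
279 [54, 53, 54, 53, 54, 53, 54, 53, 54, 53, 54, 53, 58, 82, 114, 119, 119, 118, 119, 119, 119, 119, 119, 118, 118] [120, 120, 120, 119, 120, 120, 120, 120, 119, 120, 120, 120, 119, 
[... 284 characters left out ...]
61, 113, 120, 148, 133, 120, 121, 134, 120, 119, 139, 122, 120, 134, 232, 227, 173, 164, 165, 165, 165, 164, 164]
340 [54, 54, 54, 56, 59, 94, 88, 59, 53, 54, 53, 54, 53, 53, 68, 114, 120, 154, 134, 120, 124, 138, 121, 119, 142, 123, 120, 141, 205, 170, 165, 164, 165, 164, 164, 165, 165]
380 [54, 54, 54, 54, 53, 54, 54, 53, 52, 54, 54, 52, 53, 53, 78, 115, 120, 157, 139, 122, 126, 139, 122, 118, 146, 128, 121, 134, 216, 234, 235, 216, 172, 164, 165, 165, 164]
405 [54, 55, 55, 54, 54, 54, 53, 53, 52, 54, 53, 53, 53, 53, 90, 116, 121, 157, 132, 121, 128, 135, 122, 120, 138, 121, 121, 131, 159, 164, 164, 164, 164, 164, 164, 164, 75]
turn [ 0.0001 -0.001  -0.002 ] shift cm [ 16.88 -21.44  -7.88]
```

play_rows --commands '[[[0,0,0,0,0,-3,8],[0,0,0,2,-3,-6,8],[0,0,0,14.5,-22,-8,8],[0,0,0,14.5,-22,-8,8],[0,0,0,14.5,-22,-8,8],[0,0,0,14.5,-22,-8,8],[0,0,0,14.5,-22,-8,8],[0,0,0,14.5,-22,-8,8]]]'

```text
clock: 21.6
tool_pos: [0.4365, -0.0671, 0.1313]
orientation: [180.0, -0.1, -165.8]
force: [-0.5, 0.1, -0.4]
opening: 0.08
gripper_force: 0.0
```

play_rows --commands '[[[0,0,0,0,0,0,8],[0,0,0,0,0,0,8]]]'

```text
clock: 21.77
tool_pos: [0.4384, -0.0655, 0.1313]
orientation: [180.0, -0.0, -165.9]
force: [0.6, 0.6, 0.4]
opening: 0.0799
gripper_force: 0.0
```

```bash
python3 - <<'E'
from h import *
jp()
p=P();s=ctrl.snapshot('wrist');print(p)
q=ctrl.find_in(s,'weight')
for f in q[:3]:
    b=f['bbox']; print(f['conf'],np.round(b,1),at(s,(b[0]+b[2]/2,b[1]+b[3]/2),.023,p))
i=s['color'][130:310,180:460,::-1]; cv2.imwrite('pics/w7.png',cv2.resize(i,None,fx=2.8,fy=2.8,interpolation=cv2.INTER_CUBIC))
import pickle; pickle.dump((p,s),open('w7.pkl','wb'))
E
```

```text
jig tcp [-225.37 -276.4 ] z 131.33 ori [ 1.7999e+02 -4.0000e-02 -1.6592e+02] yawerr -180.21 F [0.7 0.4 0.4] open 79.9 21.7667
(array([ 0.43840924, -0.06553708,  0.13132675]), array([ 1.79987429e+02, -4.17040942e-02, -1.65919706e+02]))
0.68 [286.1 223.2  55.7  63.7] [ 0.44977145 -0.06892787  0.023     ]
```

View pics/w7.png

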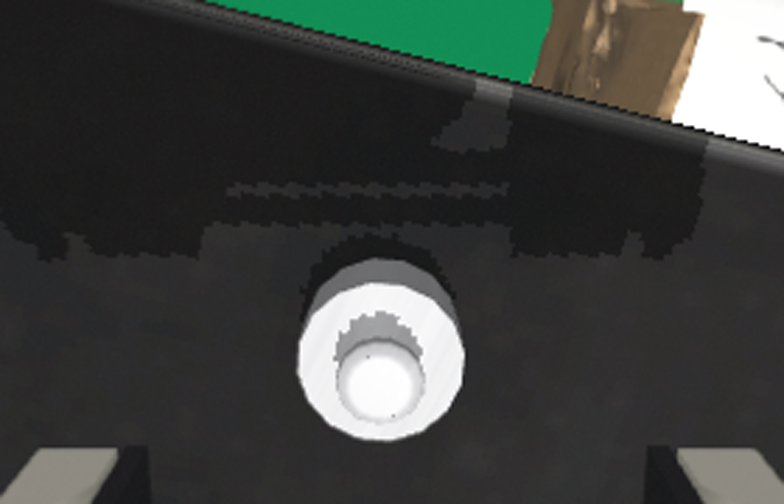

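```bash
python3 - <<'E'
from h import *
import pickle; p,s=pickle.load(open('w7.pkl','rb'))
a=at(s,(315.7,266.4),.046,p); b=at(s,(316.25,259.1),.028,p); print(a,b)
l=at(s,(180+298/2.8,259.1),.028,p); r=at(s,(180+465/2.8,259.1),.028,p); print(np.linalg.norm(l-r))
m=(a+b)/2; rel(m[0],m[1],.010,np.degrees(v[2])-180)
t=ctrl.snapshot('top'); print(proj(t,[m[0],m[1],.046]))
q=ctrl.find_in(t,'weight'); print([np.round(f['bbox'],1).tolist() for f in q[:5]])
E
```

```text
[ 0.44989644 -0.06720537  0.046     ] [ 0.45074518 -0.06686712  0.028     ]
0.04331517602221521
turn [ 0.0001 -0.0008 -0.0013] shift cm [-0.99 -0.54 12.13]
[356.1021028  254.40702177]
[[448.9, 244.3, 30.7, 25.0], [166.5, 186.1, 24.6, 27.5]]
```

play_rows --commands '[[[0,0,-0.001,-1.0,-0.55,0,8],[0,0,-0.001,-1.0,-0.55,4,8],[0,0,-0.001,-1.0,-0.55,8,8],[0,0,-0.001,-1.0,-0.55,11,8],[0,0,-0.001,-1.0,-0.55,12.0,8],[0,0,-0.001,-1.0,-0.55,12.1,8],[0,0,-0.001,-1.0,-0.55,12.1,8],[0,0,-0.001,-1.0,-0.55,12.1,8]]]'

```text
clock: 22.63
tool_pos: [0.452, -0.0668, 0.0111]
orientation: [-180.0, 0.0, -165.7]
force: [-0.1, -0.3, 0.1]
opening: 0.0801
gripper_force: 0.0
```

play_rows --commands '[[[0,0,0,0,0,0,6],[0,0,0,0,0,0,5],[0,0,0,0,0,0,4],[0,0,0,0,0,0,3],[0,0,0,0,0,0,3],[0,0,0,0,0,0,3],[0,0,0,0,0,0,3],[0,0,0,0,0,0,3]]]'

```text
clock: 23.3
tool_pos: [0.4509, -0.0672, 0.0108]
orientation: [180.0, -0.0, -165.7]
force: [-1.4, 1.3, 4.8]
opening: 0.0429
gripper_force: 30.0
```

play_rows --commands '[[[0,0,0,0,0,-0.5,3],[0,0,0,0,0,-2,3],[0,0,0,0,0,-4,3],[0,0,0,0,0,-6,3],[0,0,0,0,0,-8,3],[0,0,0,0,0,-9,3],[0,0,0,0,0,-9,3]]]'

```text
clock: 23.88
tool_pos: [0.452, -0.0671, 0.1027]
orientation: [-180.0, 0.2, -165.7]
force: [0.6, 0.5, -3.3]
opening: 0.0432
gripper_force: 30.0
```

```bash
python3 - <<'E'
from h import *
jp()
q=T(v,C+[-.04,-.05])[0]; print(q); rel(q[0],q[1],.1,np.degrees(v[2])-180)
E
```

```text
jig tcp [-212.62 -281.22] z 102.69 ori [-180.      0.18 -165.71] yawerr -180.0 F [ 0.7  0.4 -3.3] open 43.2 23.8833
[0.56217671 0.19960621]
turn [-0.0001  0.0031  0.0001] shift cm [-17.26  23.12   0.32]
```

play_rows --commands '[[[0,0,0,-1,1.3,0,3],[0,0,0,-3,4,0,3],[0,0,0,-5,6.7,0,3],[0,0,0,-7,9.4,0,3],[0,0,0,-9,12.1,0,3],[0,0,0,-11,14.8,0,3],[0,0,0,-13,17.5,0,3],[0,0,0,-15,20.2,0,3]]]'

```text
clock: 24.55
tool_pos: [0.5458, 0.1667, 0.0989]
orientation: [-180.0, -0.2, -165.7]
force: [0.7, -0.6, -2.5]
opening: 0.0431
gripper_force: 30.0
```

play_rows --commands '[[[0,0,0,-1.2,1.8,0,3],[0,0,0,-1.9,2.6,0,3],[0,0,0,-2.2,2.9,0,3],[0,0,0,-2.2,2.9,0,3],[0,0,0,-2.2,2.9,0,3]]]'

```text
clock: 24.97
tool_pos: [0.5596, 0.1978, 0.0996]
orientation: [-180.0, -0.1, -165.8]
force: [-0.3, -0.0, -2.8]
opening: 0.0428
gripper_force: 30.0
```

```bash
python3 - <<'E'
from h import *
jp()
q=T(v,C+[-.041,-.05])[0]; rel(q[0],q[1],.0375,np.degrees(v[2])-180)
E
```

```text
jig tcp [-42.89 -51.09] z 99.61 ori [-1.7997e+02 -1.5000e-01 -1.6575e+02] yawerr -180.04 F [-0.3  0.  -2.8] open 42.8 24.9667
turn [-0.0005 -0.0025 -0.0007] shift cm [-0.2   0.11  6.21]
```

play_rows --commands '[[[0,0,0,-0.15,0.1,1.5,3],[0,0,0,-0.2,0.1,3.2,3],[0,0,0,-0.2,0.1,4.5,3],[0,0,0,-0.2,0.1,5.3,3],[0,0,0,-0.2,0.1,5.7,3],[0,0,0,-0.2,0.1,5.8,3],[0,0,0,-0.2,0.1,5.8,3]]]'

```text
clock: 25.55
tool_pos: [0.5624, 0.2001, 0.0428]
orientation: [180.0, -0.0, -165.7]
force: [0.1, 0.2, -3.2]
opening: 0.0431
gripper_force: 30.0
```

```bash
python3 -c "
from h import *
jp()"
```

```text
jig tcp [-39.7  -49.56] z 42.79 ori [ 1.8000e+02 -2.0000e-02 -1.6574e+02] yawerr -180.03 F [ 0.2  0.2 -3.2] open 43.1 25.55
```

play_rows --commands '[[[0,0,0,0,0,0.1,3],[0,0,0,0,0,0.2,3],[0,0,0,0,0,0.3,3],[0,0,0,0,0,0.38,3],[0,0,0,0,0,0.45,3],[0,0,0,0,0,0.5,3],[0,0,0,0,0,0.5,3],[0,0,0,0,0,0.5,3]]]'

```text
clock: 26.22
tool_pos: [0.5622, 0.2005, 0.0374]
orientation: [180.0, -0.0, -165.7]
force: [-0.2, -0.1, -3.6]
opening: 0.0429
gripper_force: 30.0
```

```bash
python3 -c "
from h import *
jp()"
```

```text
jig tcp [-39.73 -49.13] z 37.44 ori [ 1.8000e+02 -3.0000e-02 -1.6572e+02] yawerr -180.0 F [-0.2 -0.1 -3.6] open 42.9 26.2167
```

play_rows --commands '[[[0,0,0,0,0,0.04,3],[0,0,0,0,0,0.08,3],[0,0,0,0,0,0.1,3],[0,0,0,0,0,0.1,3]]]'

```text
clock: 26.55
tool_pos: [0.5623, 0.2005, 0.0369]
orientation: [180.0, -0.0, -165.7]
force: [-1.3, -0.0, 1.5]
opening: 0.0427
gripper_force: 30.0
```

```bash
python3 -c "
from h import *
jp()"
```

```text
jig tcp [-39.63 -49.13] z 36.85 ori [ 1.7999e+02 -1.0000e-02 -1.6571e+02] yawerr -180.0 F [-1.2  0.3  1.5] open 42.7 26.55
```

play_rows --commands '[[[0,0,0,0,0,0,4.5],[0,0,0,0,0,0,4.7],[0,0,0,0,0,0,5],[0,0,0,0,0,0,5.5],[0,0,0,0,0,0,6],[0,0,0,0,0,0,6.2],[0,0,0,0,0,0,6.2]]]'

```text
clock: 27.13
tool_pos: [0.5623, 0.2005, 0.0365]
orientation: [180.0, -0.0, -165.7]
force: [-0.0, 0.1, 1.2]
opening: 0.0617
gripper_force: 0.0
```

play_rows --commands '[[[0,0,0,0,0,-0.5,6.2],[0,0,0,0,0,-1.5,6.2],[0,0,0,0,0,-3,6.2],[0,0,0,0,0,-5,6.2],[0,0,0,0,0,-8,6.2],[0,0,0,0,0,-12,6.2],[0,0,0,0,0,-14,6.2],[0,0,0,0,0,-14,6.2]]]'

```text
clock: 27.8
tool_pos: [0.5651, 0.2019, 0.1836]
orientation: [179.9, 0.5, -165.7]
force: [0.1, 0.0, 0.5]
opening: 0.0621
gripper_force: 0.0
```

```bash
python3 - <<'E'
from h import *
jp()
p=P();s=ctrl.snapshot('wrist'); i=np.ascontiguousarray(s['color'][:,:,::-1])
for f in ctrl.find_in(s,'weight')[:2]+ctrl.find_in(s,'plate_1')[:3]: print(f)
g=s['color'].astype(int)
for k in [(0,0),(-80,0),(-80,-100),(0,-100),(-40,-50)]:
    q=T(v,C+np.array(k)/1e3)[0]; print(k,np.round(proj(s,[*q,.026],p),1),np.round(proj(s,[*q,.054],p),1))
cv2.imwrite('pics/w8.png',cv2.resize(i[160:310,220:420],None,fx=4,fy=4,interpolation=cv2.INTER_NEAREST)[:600,:800])
E
```

```text
jig tcp [-36.62 -48.53] z 183.63 ori [ 179.86    0.53 -165.67] yawerr -179.95 F [ 0.1 -0.   0.5] open 62.1 27.8
{'bbox': [460.0, 258.4, 78.4, 38.0], 'conf': 0.67}
{'bbox': [293.8, 196.5, 54.1, 60.9], 'conf': 0.59}
{'bbox': [259.0, 170.5, 123.4, 93.1], 'conf': 0.93}
{'bbox': [54.0, 175.0, 64.2, 53.0], 'conf': 0.23}
(0, 0) [376.7 264.3] [381.5 276.2]
(-80, 0) [381.1 172.4] [386.8 176.7]
(-80, -100) [258.9 172.2] [253.  176.5]
(0, -100) [263.2 264.1] [258.2 276.1]
(-40, -50) [320. 220.] [319.9 228.4]
```

View pics/w8.png

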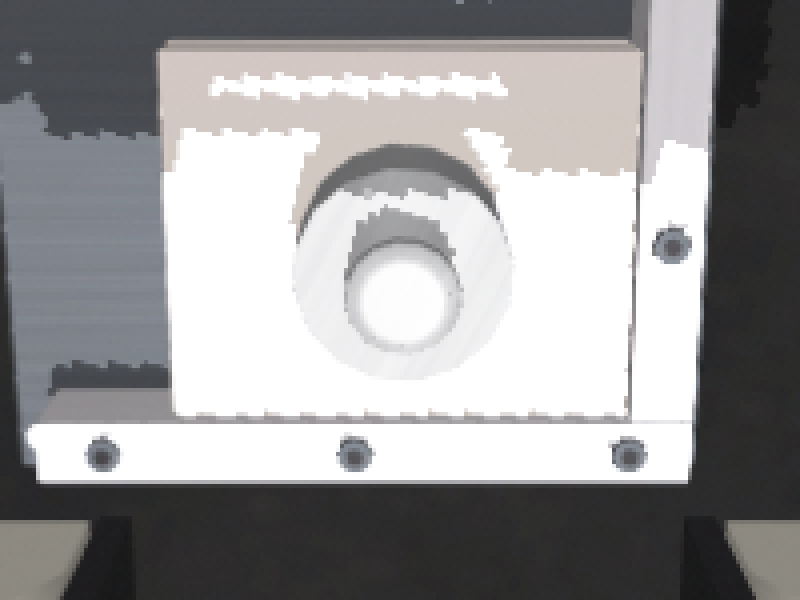

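The crop shows the weight upright in the middle of the stack: knob at about crop (403,297), body centre about (403,270). The plates lie square and flush to both fences, with edges at crop x 160–640 and y 42–418. The gripper is clear, so I'm handing in.

```bash
python3 -c "
from plant import ctrl
print(ctrl.close_job())"
```

```text
the job is handed in; nothing more can be done
None
```

The four plates are tapped home against both fences, and the smallest weight stands upright and released on the middle of the stack. The job was handed in at about 28 s; the lowest plate may sit up to roughly 0.5 mm out of line with the others, near the limit of what the camera can measure, and the tin, loupe and timer were not touched.

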